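Clip the rolling bar into the felting frame

ROBOT

A 6-joint arm with a two-finger parallel gripper is mounted at the origin on the work surface. World frame = base frame: x ahead of the robot, y to its left, z up, the work surface at z = 0. Lengths are in m, angles in rad, forces in N, time in s.
With the tool pointing down it reaches from about 0.3 to 0.85 m from the base axis. Payload 4.2 kg.
Tool frame: the origin (TCP) lies between the finger pads; the fingertips stand 22 mm ahead of it and the grasp point (between the pads) lies 3 mm ahead of it (tip_reach is the distance from the TCP to the fingertips, in m); z points along the fingers, y is the line along which they close (so a half turn about z gives the same grasp; the last joint's range is limited). The gripper opens to 91 mm and grips with 3 to 60 N. Pads are 32 mm wide; open, the fingers measure 118 mm over their backs; the gripper's body (76 mm by 178 mm) begins 60 mm behind the grasp point.
Start: joints at [-1.339, 0.32, 1.565, -0, 1.257, -0.02], TCP at [0.143, -0.557, 0.236] pointing down, gripper open.
Joint ranges: [-3.11, 3.11], [-0.84, 2.01], [0.21, 2.61], [-1.34, 4.49], [0.05, 2.63], [-2.56, 2.56]. Speed limits (rad/s): [2.57, 2.57, 3.14, 3.14, 3.14, 3.14].

INTERFACE

Orientations are given as a 3x3 rotation matrix whose columns are the frame's x, y, z axes.
In Python, from workcell import * gives the robot as it stands.
- The arm moves only by the tool jog_arm, never from a script. Its argument "plan" is a list that holds one entry, the list of rows, each a list of 5 numbers: the shift along the world's x, y, z as a fraction of full scale, then the turn about the world's z as a fraction of full scale, then the opening, from -1 (shut) to 1 (fully open). In form: [[[x, y, z, turn, fingers], ...]]. A call has 1 to 5 rows; each row shifts and turns the commanded pose from where the row before left it; what a row does not reach is not made up. Full scale, the value 1, is 0.3 m for a shift and 45 degrees for a turn. A row lasts 1/12 s, in which the tool goes at most 41.7 mm and 7.16 degrees, less where a joint would pass 70% of its speed; a pose out of reach is approached as far as the arm can. A call with a number of a shift or a turn outside -1 to 1 is refused whole. A call with a gripper value outside its range is refused whole. The fingers move at their own pace and stop on an object; the grip force is fixed at half the most. Time passes only in rows, so rows that do not move let the fingers close. It gives the time, the measured TCP pose, the force, the opening and the grip force at its end, in the units of the state.
- read_state(): the state, without advancing time (a new reading comes with each control period).
- snapshot(name): name is "scene" or "side" or "wrist"; returns the picture (420x560x3 uint8, red, green, blue); there is no depth.
- camera_info(name): a dict with "fx", "fy", "cx", "cy" (pixels), "R" (3x3) and "t" (3): a world point X has camera coordinates R X + t. Camera axes: x right, y down, z forward; pixel columns grow to the right and rows downward; lengths in m; the calibration is good to about 2 mm. A picture is of the moment at which its call begins: read the wrist's pose just before it. camera_info takes no time and is no camera call; for the wrist camera it gives the pose at the moment of the call.
- sign_off(): hands the job in; it is judged then, once.
The state is a dict: "clock": time; "qpos": joint angles; "joint_vel": joint speeds; "tau": joint torques, N m; "ee_pos": TCP position; "eef_rot": TCP orientation; "force": force on the tool from outside, world axes, zero at the start; "wrist_torque": the same for the moment, N m; "grip_width": finger opening in m; "finger_force": force on a finger pad.
Only numpy, scipy, OpenCV 4.12 (cv2) and the standard library are available. Lean on these libraries where they do the work, as an engineer would, in place of code of your own. Each camera call takes 0.05 s, during which the arm holds its last target. There are 200 camera calls.

TASK

Take the longer of the two wooden bars and press it down from above, past the sprung metal keeper, until it sits fully home in both forks of the felting frame and the keeper has sprung shut over it, with the forks between its square end blocks. Keep hold of the bar while you press it in, then let go; leave the shorter spare bar where it lies.

Things in the scene. Friction and masses are not known exactly. Their poses are not given: they have to be found in the camera images.
- roller_bar: Bar to fit: wooden round rod, 24 mm diameter, with a square block 36 x 36 mm, 18 mm long, at each end; 272 mm long over all, 236 mm of bare rod between the blocks, about 120 g. Origin at its middle on the rod's axis; x along the rod. Lies on the table on its blocks, axis 18 mm up. Grip the rod across its middle. Either way round will do.
- short_bar: Spare bar of the same wood and section (24 mm rod, 36 mm square end blocks), only 160 mm long over all: too short for the frame. Lies on the table; origin at its middle, x along the rod. Not to be disturbed.
- frame: Fixed wooden frame, base 168 x 120 x 12 mm, origin mid-underside, z up. Two fork cheeks 20 mm thick at x = +-72 mm, free space between for fingers. Slots along x, 30 mm wide, floor at z 60 mm; tine at -y to z 120 (flared out above 95), at +y to z 74. Fitted bar lies along x, axis at y 0, z 72 mm, its middle over the origin within 20 mm, end blocks outside the keeper.
- keeper (a joint): Sprung aluminium keeper: two arms at the frame's x = +-89 mm turning as one about a rod along x at y +20, z 22 mm. 0 rad = shut by its spring; grows as it swings out to +y, limit 0.7. Shut, its noses reach in to y +1 at z 91, ramped up to y +19 at z 122. A bar pushed down meets it at axis height about 113, opens it 0.1 to 0.2 rad with 5 to 15 N, and it snaps shut 4 mm over the seated bar.
Things that resemble listed ones, but are neither listed nor needed, are in the scene too. What is meant by the frame is not pink or red, and is the smaller of those in its own colour.

How it is judged:
By the outcome, as a careful person would: the job done as asked, in the order asked, and still so for the second after the job is handed in, with the robot touching nothing.
It also fails if it takes over 38 s, if anything falls off the work surface, if the arm or the gripper's body presses on something with over 40 N, if the wrist force passes 120 N, or if a joint passes its speed limit or range.

## Working session

There is one attempt and no reset: what is moved stays moved. The work goes in short steps, Python scripts to look and compute and a tool call to move; the robot and the scene stay as the last step left them, time stands still between calls to the robot, and variables do not carry over. Pictures are saved under pics/ and viewed, at most 10 in all, crops included, and the job is handed in when it is done.

Besides the shell and the picture viewer there is one more tool, called by a JSON object that holds its "fn" and its "kwargs", one argument or row to a line. jog_arm: Moves the arm, as the interface text tells. Shift numbers are shares of 0.3 m and turn numbers shares of 45 degrees, none past 1 either way. Its arguments: {"type":"object","properties":{"plan":{"type":"array","items":{"type":"array","items":{"type":"array","items":{"type":"number","minimum":-1,"maximum":1}}}}},"required":["plan"]}

```bash
mkdir -p pics; python3 - <<'E'
from workcell import *
import cv2,numpy as np
for n in("scene","side"):
    p=snapshot(n);cv2.imwrite(f"pics/{n}0.png",cv2.resize(p[:,:,::-1],(800,600),interpolation=cv2.INTER_CUBIC))
    c=camera_info(n);print(n,-np.array(c["R"]).T@np.array(c["t"]),c["fx"])
print(read_state())
E
```

```text
scene [1.04577568 0.41828584 1.16168937] 466.7502411883939
side [0.41059987 1.1328108  0.74460483] 472.0621067504222
{'clock': 0.1, 'qpos': array([-1.33897015e+00,  3.20201658e-01,  1.56552385e+00, -8.35378597e-06,
        1.25740089e+00, -1.99811426e-02]), 'joint_vel': array([-0.00026437, -0.00067154, -0.00166849,  0.00106687, -0.00079128,
       -0.00033361]), 'tau': array([ 1.31659399e-04, -4.13331771e+01, -2.32509291e+01,  7.28718191e-02,
        4.21630964e-02, -5.37451956e-05]), 'ee_pos': array([ 0.14317931, -0.55646846,  0.23523233]), 'eef_rot': array([[ 9.68463063e-01,  2.49156908e-01, -3.60118225e-04],
       [ 2.49157168e-01, -9.68461916e-01,  1.49088061e-03],
       [ 2.27024175e-05, -1.53358884e-03, -9.99998824e-01]]), 'force': array([0.21759193, 0.99569628, 0.83104435]), 'wrist_torque': array([ 0.01996733,  0.02369571, -0.00306396]), 'finger_force': 0.0, 'grip_width': 0.0914110281010918}
```

View pics/scene0.png

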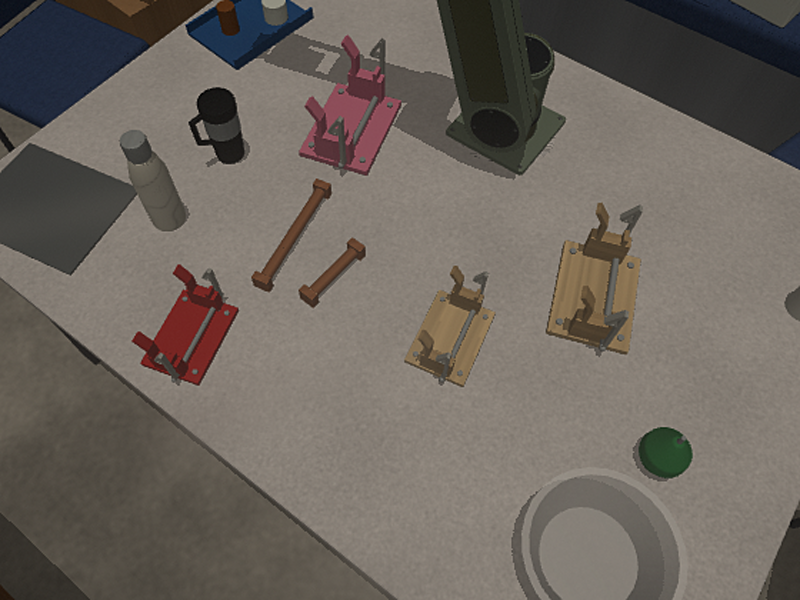

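View pics/side0.png

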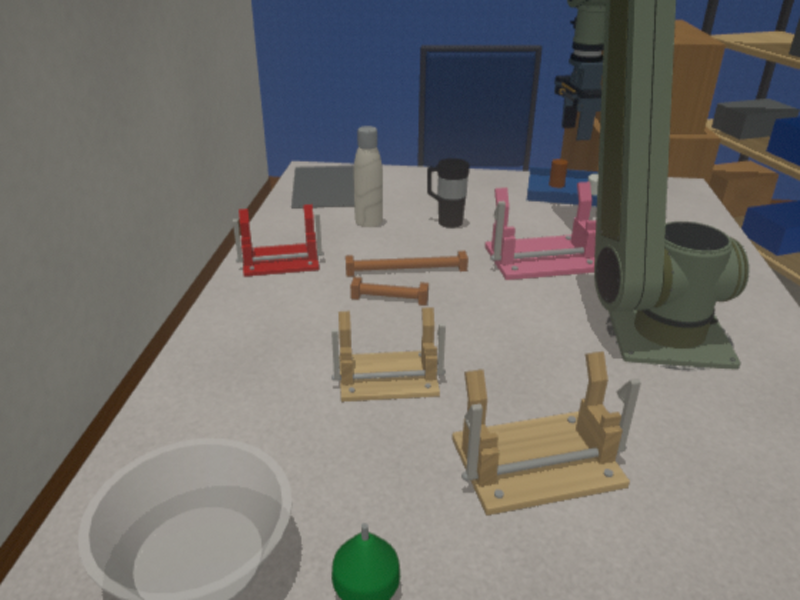

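Candidates in the scene picture: the bars are long (292,235) and short (333,272). The frames are red (190,330), pink (350,125), small tan (450,335) and large tan (597,295). I choose the long bar and the small tan frame, and will check both in a crop.

```bash
cat > h.py <<'E'
from workcell import *
import cv2,numpy as np
def ray(c,u,v,z):
    R,t=np.array(c["R"]),np.array(c["t"]);o=-R.T@t
    d=R.T@np.array([(u-c["cx"])/c["fx"],(v-c["cy"])/c["fy"],1]);return o+d*(z-o[2])/d[2]
def proj(c,X):
    x=np.array(c["R"])@X+np.array(c["t"]);return np.array([c["fx"]*x[0]/x[2]+c["cx"],c["fy"]*x[1]/x[2]+c["cy"]])
E
python3 - <<'E'
from h import *
p=cv2.imread("pics/scene0.png")
p=snapshot("scene")[:,:,::-1]
cv2.imwrite("pics/crop1.png",cv2.resize(p[120:276,170:354],None,fx=4.3,fy=3.8461538,interpolation=cv2.INTER_CUBIC)) 
E
```

```text
(no output)
```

View pics/crop1.png

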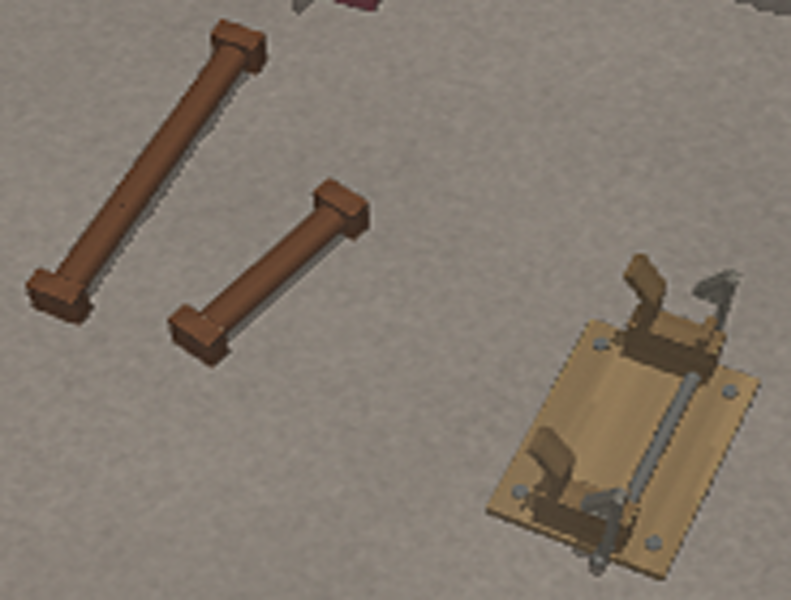

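```bash
python3 - <<'E'
from h import *
c=camera_info("scene")
P=lambda u,v,z: ray(c,170+u/4.3-.4,120+v/3.846-.4,z)
a,b=P(239,37,.036),P(60,287,.036)
print("bar",a,b,(a+b)/2,np.linalg.norm(a-b),np.degrees(np.arctan2(*(b-a)[1::-1])))
F=[P(*q,.012) for q in((590,320),(760,380),(665,577),(487,511))]
for f in F: print(f)
m=sum(F)/4;print("frame",m)
for i in range(4):
    d=F[(i+1)%4]-F[i];print(np.linalg.norm(d),np.degrees(np.arctan2(d[1],d[0])))
s,e=P(341,197,.036),P(200,327,.036);print("short",s,e)
E
```

```text
bar [ 0.40704027 -0.21144301  0.036     ] [ 0.65355508 -0.15961317  0.036     ] [ 0.53029767 -0.18552809  0.036     ] 0.2519045086968244 11.873519809056699
[0.45737243 0.12497556 0.012     ]
[0.43240792 0.24114165 0.012     ]
[0.59590061 0.27521274 0.012     ]
[0.6214162  0.15976498 0.012     ]
frame [0.52677429 0.20027373 0.012     ]
0.11881829640746973 102.1285986403093
0.16700508944331993 11.771686086560708
0.11823379957727513 -77.5371695717859
0.1676921697334578 -168.02645568629802
short [ 0.48258185 -0.06184549  0.036     ] [ 0.62468698 -0.06584104  0.036     ]
```

The crop shows that the chosen frame is tan, with the keeper on its right side (600–730) and the tall tines on its left. Its base measures 168x119 mm, which matches the description. The long bar runs from block (239,37) to block (60,287), and the short one lies to its right. I'm moving above the bar.

{"fn": "jog_arm", "kwargs": {
  "plan": [
    [[0.04,0.09,0.04,-0.01,1],[0.06,0.09,0.04,-0.01,1],[0.08,0.09,0.04,-0.01,1],[0.09,0.09,0.03,-0.01,1],[0.09,0.09,0,-0.015,1]]
  ]
}}

```text
clock: 0.57
ee_pos: [0.2523, -0.4213, 0.2828]
eef_rot: [[0.979, 0.205, 0.002], [0.205, -0.979, -0.003], [0.001, 0.003, -1.0]]
force: [0.3, 0.6, 0.3]
grip_width: 0.0913
finger_force: 0.0
```

{"fn": "jog_arm", "kwargs": {
  "plan": [
    [[0.09,0.09,0,0,1],[0.09,0.09,0,0,1],[0.09,0.09,0,0,1],[0.09,0.09,0,0,1],[0.09,0.09,0,0,1]]
  ]
}}

```text
clock: 0.98
ee_pos: [0.3871, -0.2852, 0.2809]
eef_rot: [[0.978, 0.207, -0.0], [0.207, -0.978, -0.0], [-0.0, 0.0, -1.0]]
force: [0.6, -0.8, 0.1]
grip_width: 0.0912
finger_force: 0.0
```

{"fn": "jog_arm", "kwargs": {
  "plan": [
    [[0.09,0.09,-0.02,0,1],[0.09,0.09,-0.05,0,1],[0.09,0.07,-0.08,0,1],[0.09,0.05,-0.08,0,1],[0.05,0.03,-0.08,0,1]]
  ]
}}

```text
clock: 1.4
ee_pos: [0.5117, -0.1858, 0.187]
eef_rot: [[0.978, 0.209, 0.002], [0.209, -0.978, 0.0], [0.002, 0.0, -1.0]]
force: [-0.6, 0.8, -0.5]
grip_width: 0.0911
finger_force: 0.0
```

{"fn": "jog_arm", "kwargs": {
  "plan": [
    [[0.03,0,0,0,1],[0,0,0,0,1]]
  ]
}}

```text
clock: 1.57
ee_pos: [0.5191, -0.1875, 0.187]
eef_rot: [[0.978, 0.209, -0.002], [0.209, -0.978, 0.0], [-0.002, -0.001, -1.0]]
force: [0.5, 0.2, 0.6]
grip_width: 0.091
finger_force: 0.0
```

```bash
python3 - <<'E'
from h import *
c=camera_info("wrist");p=snapshot("wrist")
print(read_state()["ee_pos"],-np.array(c["R"]).T@np.array(c["t"]))
np.savez("w1.npz",**{k:np.array(v) for k,v in c.items() if k in("fx","fy","cx","cy","R","t")})
cv2.imwrite("pics/w1.png",cv2.resize(p[:,:,::-1],(800,600),interpolation=cv2.INTER_CUBIC))
E
```

```text
[ 0.51865112 -0.18837348  0.18837892] [ 0.59248735 -0.17311298  0.33625258]
```

View pics/w1.png

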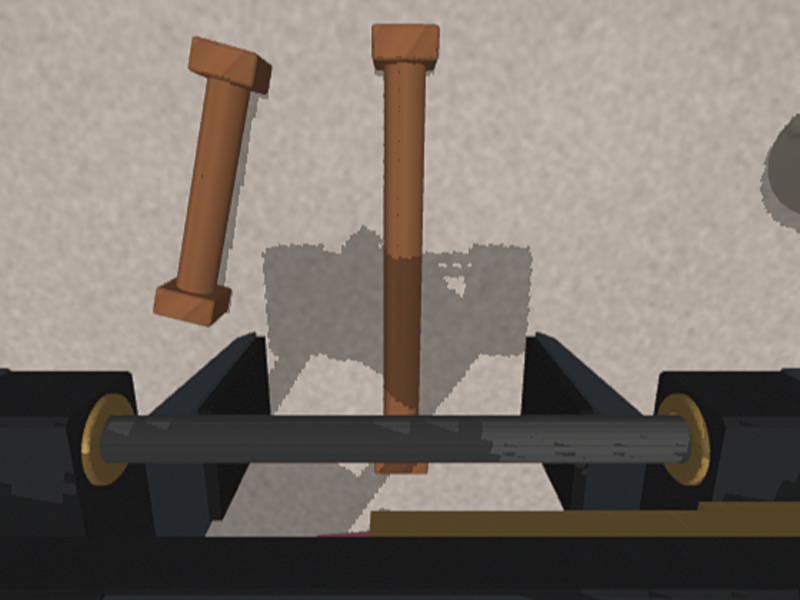

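The wrist view shows the long bar between the fingers. The rod axis runs from (405,80) to (402,400), the far block spans 372–439 at row 24, and the near block's end is at row 473. The short bar sits well to the left.

```bash
python3 - <<'E'
from h import *
c=np.load("w1.npz");s=.7
P=lambda u,v,z: ray(c,u*s-.15,v*s-.15,z)
a,b=P(405,80,.03),P(402,400,.03);d=(a-b);print(a,b,np.degrees(np.arctan2(d[1],d[0])))
print("far end top",P(405,24,.036),"near end",P(402,473,.036),P(402,473,.0))
E
```

```text
[ 0.63511336 -0.16936867  0.03      ] [ 0.44573087 -0.20868171  0.03      ] 11.727210648128073
far end top [ 0.66096665 -0.16361952  0.036     ] near end [ 0.39641853 -0.21928489  0.036     ] [ 0.37291006 -0.22482086  0.        ]
```

{"fn": "jog_arm", "kwargs": {
  "plan": [
    [[0.033,-0.011,-0.06,-0.007,1],[0,0,-0.11,0,1],[0,0,-0.11,0,1],[0,0,-0.09,0,1],[0,0,-0.08,0,1]]
  ]
}}

```text
clock: 2.03
ee_pos: [0.5276, -0.1929, 0.0536]
eef_rot: [[0.98, 0.2, 0.002], [0.2, -0.98, -0.001], [0.001, 0.002, -1.0]]
force: [0.5, 0.1, 0.6]
grip_width: 0.091
finger_force: 0.0
```

{"fn": "jog_arm", "kwargs": {
  "plan": [
    [[0,0,-0.05,0,1],[0,0,-0.02,0,1],[0,0,0,0,1]]
  ]
}}

```text
clock: 2.28
ee_pos: [0.5275, -0.1923, 0.0324]
eef_rot: [[0.98, 0.2, -0.0], [0.2, -0.98, -0.0], [-0.0, 0.0, -1.0]]
force: [0.4, -0.3, 0.1]
grip_width: 0.0911
finger_force: 0.0
```

{"fn": "jog_arm", "kwargs": {
  "plan": [
    [[0,0,-0.023,0,1],[0,0,0,0,-1],[0,0,0,0,-1],[0,0,0,0,-1],[0,0,0,0,-1]]
  ]
}}

```text
clock: 2.7
ee_pos: [0.5285, -0.1914, 0.0259]
eef_rot: [[0.979, 0.202, 0.001], [0.202, -0.979, -0.001], [0.001, 0.001, -1.0]]
force: [0.5, -0.4, 0.4]
grip_width: 0.0674
finger_force: 0.0
```

{"fn": "jog_arm", "kwargs": {
  "plan": [
    [[0,0,0,0,-1],[0,0,0,0,-1],[0,0,0,0,-1],[0,0,0,0,-1]]
  ]
}}

```text
clock: 3.03
ee_pos: [0.5281, -0.1912, 0.0252]
eef_rot: [[0.979, 0.202, 0.0], [0.202, -0.979, -0.0], [0.0, 0.0, -1.0]]
force: [0.6, -0.9, 0.6]
grip_width: 0.0404
finger_force: 0.0
```

{"fn": "jog_arm", "kwargs": {
  "plan": [
    [[0,0,0,0,-1],[0,0,0,0,-1],[0,0,0,0,-1],[0,0,0,0,-1],[0,0,0,0,-1]]
  ]
}}

```text
clock: 3.45
ee_pos: [0.528, -0.1911, 0.0251]
eef_rot: [[0.979, 0.202, -0.0], [0.202, -0.979, 0.0], [-0.0, -0.0, -1.0]]
force: [-1.2, 1.5, 0.3]
grip_width: 0.0237
finger_force: 30.0
```

{"fn": "jog_arm", "kwargs": {
  "plan": [
    [[0,0,0.02,0,-1],[0,0,0.05,0,-1],[0,0,0.1,0,-1],[0,0,0.12,0,-1],[0,0,0.12,0,-1]]
  ]
}}

```text
clock: 3.87
ee_pos: [0.5273, -0.191, 0.1491]
eef_rot: [[0.979, 0.202, -0.002], [0.202, -0.979, 0.001], [-0.002, -0.001, -1.0]]
force: [0.8, -0.6, -1.3]
grip_width: 0.0234
finger_force: 30.0
```

{"fn": "jog_arm", "kwargs": {
  "plan": [
    [[0,0.03,0.12,0,-1],[0,0.06,0.12,0,-1],[0,0.1,0.09,0,-1],[0,0.12,0.04,0,-1],[0,0.12,0,0,-1]]
  ]
}}

```text
clock: 4.28
ee_pos: [0.5295, -0.0616, 0.2634]
eef_rot: [[0.98, 0.2, 0.008], [0.2, -0.98, -0.001], [0.008, 0.003, -1.0]]
force: [0.6, -0.1, -1.5]
grip_width: 0.0232
finger_force: 30.0
```

{"fn": "jog_arm", "kwargs": {
  "plan": [
    [[0,0.12,0,0,-1],[0,0.12,0,0,-1],[0,0.12,0,0,-1],[0,0.12,0,0,-1],[0,0.12,0,0,-1]]
  ]
}}

```text
clock: 4.7
ee_pos: [0.5274, 0.1193, 0.2594]
eef_rot: [[0.979, 0.202, -0.0], [0.202, -0.979, -0.0], [-0.0, 0.0, -1.0]]
force: [1.0, -0.2, -2.3]
grip_width: 0.0232
finger_force: 30.0
```

{"fn": "jog_arm", "kwargs": {
  "plan": [
    [[0,0.11,0,0,-1],[0,0.09,0,0,-1],[0,0.05,0,0,-1],[0,0,0,0,-1],[0,0,0,0,-1]]
  ]
}}

```text
clock: 5.12
ee_pos: [0.5277, 0.193, 0.259]
eef_rot: [[0.979, 0.203, -0.001], [0.203, -0.979, -0.001], [-0.001, 0.001, -1.0]]
force: [-0.3, -0.5, -1.7]
grip_width: 0.0235
finger_force: 30.0
```

```bash
python3 - <<'E'
from h import *
c=camera_info("wrist");p=snapshot("wrist");q=snapshot("scene")
print(read_state()["ee_pos"],read_state()["eef_rot"],-np.array(c["R"]).T@np.array(c["t"]))
np.savez("w2.npz",**{k:np.array(v) for k,v in c.items() if k in("fx","fy","cx","cy","R","t")})
cv2.imwrite("pics/w2.png",cv2.resize(p[:,:,::-1],(800,600),interpolation=cv2.INTER_CUBIC))
E
```

```text
[0.52788688 0.19178934 0.25912617] [[ 9.79553660e-01  2.01182744e-01 -3.61873473e-04]
 [ 2.01182324e-01 -9.79553343e-01 -9.59064801e-04]
 [-5.47421659e-04  8.66652890e-04 -9.99999475e-01]] [0.60094754 0.2072716  0.40837647]
```

View pics/w2.png

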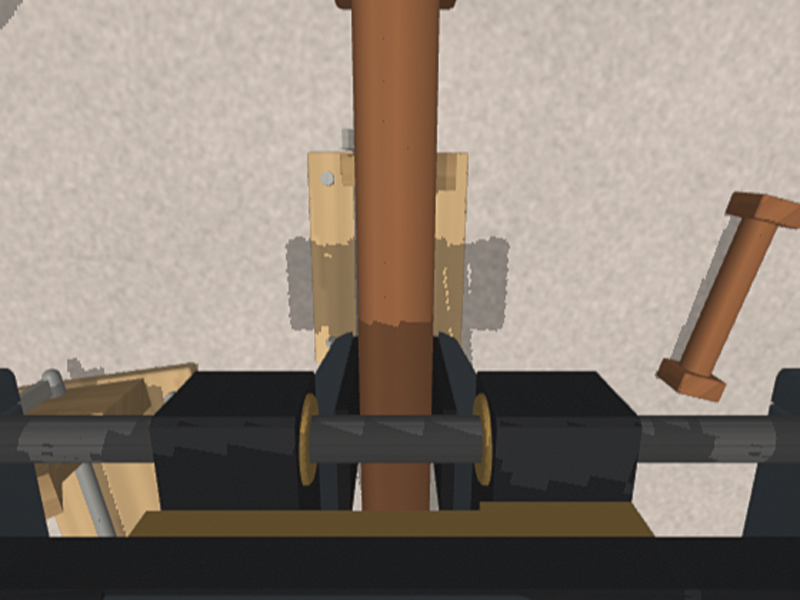

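The view shows the frame's far base corners at (308,153) and (468,153). The left edge continues to (316,360), the right edge to (463,330), and the bar lies over the middle.

```bash
python3 - <<'E'
from h import *
c=np.load("w2.npz");s=.7
P=lambda u,v,z: ray(c,u*s-.15,v*s-.15,z)
A,B,C,D=P(308,153,.012),P(468,153,.012),P(316,360,.012),P(463,330,.012)
an=lambda d:np.degrees(np.arctan2(d[1],d[0]))
print(A,B,np.linalg.norm(A-B),an(A-B)-90,an(A-C),an(B-D))
y=np.radians(12.0);print("centre",(A+B)/2-.084*np.array([np.cos(y),np.sin(y),0]))
a,b=P(395,5,.252),P(397,320,.252);print("rod",an(a-b),a,b)
E
```

```text
[0.59328603 0.27109396 0.012     ] [0.61728985 0.15512472 0.012     ] 0.11842739316972332 11.69419675334997 11.404758607726226 12.172117240934597
centre [0.52312354 0.19564476 0.012     ]
rod 12.093175560489327 [0.64091408 0.21540438 0.252     ] [0.55319036 0.19660897 0.252     ]
```

{"fn": "jog_arm", "kwargs": {
  "plan": [
    [[-0.016,0.013,-0.05,0,-1],[0,0,-0.1,0,-1],[0,0,-0.1,0,-1],[0,0,-0.08,0,-1],[0,0,0,0,-1]]
  ]
}}

```text
clock: 5.63
ee_pos: [0.5201, 0.1941, 0.1555]
eef_rot: [[0.98, 0.2, -0.01], [0.2, -0.98, -0.004], [-0.011, 0.002, -1.0]]
force: [-0.3, -0.1, -2.5]
grip_width: 0.0235
finger_force: 30.0
```

{"fn": "jog_arm", "kwargs": {
  "plan": [
    [[0,0,0,0,-1]]
  ]
}}

```text
clock: 5.72
ee_pos: [0.5229, 0.1954, 0.1597]
eef_rot: [[0.98, 0.2, -0.002], [0.2, -0.98, -0.001], [-0.002, 0.001, -1.0]]
force: [0.3, -0.6, -1.9]
grip_width: 0.0232
finger_force: 30.0
```

```bash
python3 - <<'E'
from h import *
c=camera_info("wrist");p=snapshot("wrist");q=snapshot("scene");r=snapshot("side")
s=read_state();print(s["ee_pos"],s["eef_rot"][:,0])
np.savez("w3.npz",**{k:np.array(v) for k,v in c.items() if k in("fx","fy","cx","cy","R","t")})
cr=cv2.resize(p[0:300,130:430],(600,600),interpolation=cv2.INTER_CUBIC)
cv2.imwrite("pics/w3.png",cr[:,:,::-1])
cv2.imwrite("pics/side3.png",cv2.resize(r[190:300,200:345],(791,600),interpolation=cv2.INTER_CUBIC)[:,:,::-1])
E
```

```text
[0.52474922 0.1966066  0.16231183] [0.9795966  0.20093135 0.00413377]
```

View pics/w3.png

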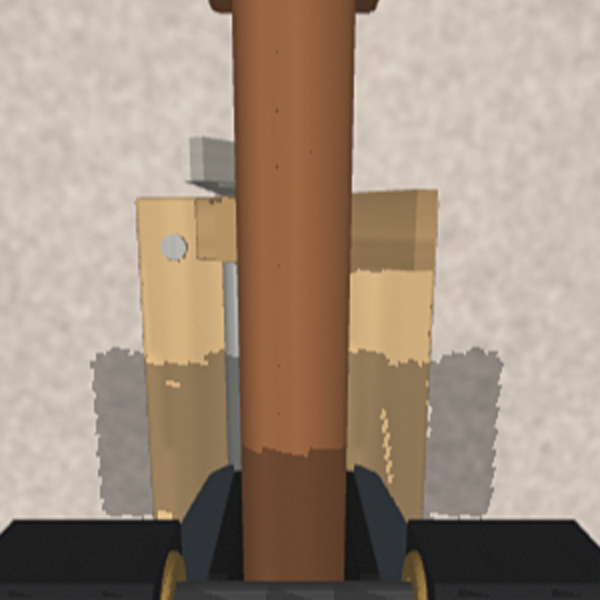

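View pics/side3.png

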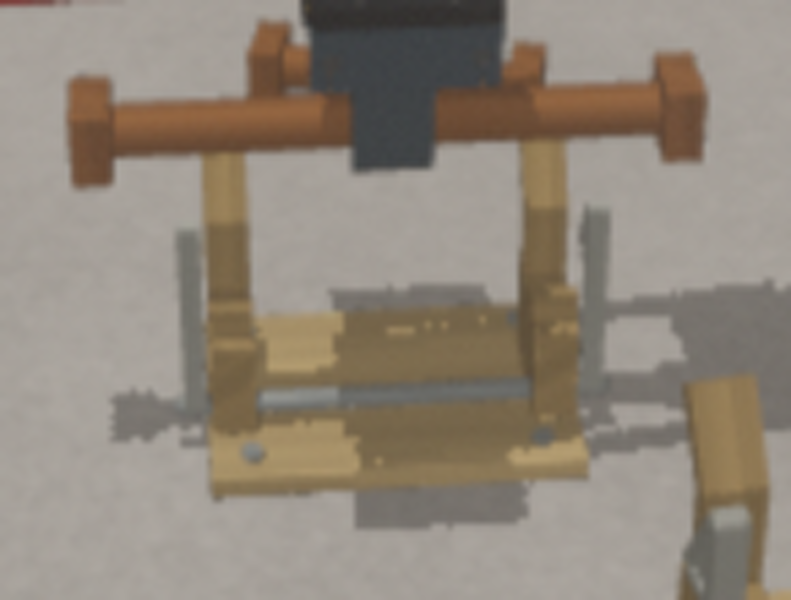

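In the wrist crop, the left base edge runs (137,198)–(152,515), the right edge (432,280)–(423,510), and the rod axis (294,100)–(295,450). In the side crop, the forks and keeper arms lie well between the end blocks.

```bash
python3 - <<'E'
from h import *
c=np.load("w3.npz")
P=lambda u,v,z: ray(c,130+u/2-.25,v/2-.25,z)
y=np.radians(12.0);n=np.array([-np.sin(y),np.cos(y),0]);x=np.array([np.cos(y),np.sin(y),0])
o=np.array([.5231,.1956,0])
for nm,q,z in(("L",(137,198),.012),("L",(152,515),.012),("R",(432,280),.012),("R",(423,510),.012),("rod",(294,100),.154),("rod",(295,450),.154),("tine outer top",(438,190),.12),("cheek +y outer",(197,200),.074),("cheek",(196,260),.074)):
    p=P(*q,z)-o;print(nm,q,"y %.4f x %.4f"%(p@n,p@x))
print(read_state()["ee_pos"], (read_state()["ee_pos"]-o)@n)
E
```

```text
L (137, 198) y 0.0594 x 0.0850
L (152, 515) y 0.0618 x -0.0493
R (432, 280) y -0.0581 x 0.0522
R (423, 510) y -0.0584 x -0.0480
rod (294, 100) y -0.0022 x 0.0983
rod (295, 450) y -0.0018 x 0.0255
tine outer top (438, 190) y -0.0381 x 0.0825
cheek +y outer (197, 200) y 0.0280 x 0.0820
cheek (196, 260) y 0.0291 x 0.0638
[0.52474922 0.1966066  0.16231183] 0.0006417098404264512
```

{"fn": "jog_arm", "kwargs": {
  "plan": [
    [[-0.002,0.008,0,0,-1],[0,0,-0.03,0,-1],[0,0,-0.03,0,-1],[0,0,-0.03,0,-1],[0,0,-0.02,0,-1]]
  ]
}}

```text
clock: 6.28
ee_pos: [0.5219, 0.1989, 0.1255]
eef_rot: [[0.979, 0.202, -0.002], [0.202, -0.979, -0.001], [-0.002, 0.0, -1.0]]
force: [0.0, 0.3, -2.0]
grip_width: 0.0235
finger_force: 30.0
```

{"fn": "jog_arm", "kwargs": {
  "plan": [
    [[0,0,-0.02,0,-1],[0,0,-0.015,0,-1],[0,0,-0.015,0,-1],[0,0,-0.015,0,-1],[0,0,0,0,-1]]
  ]
}}

```text
clock: 6.7
ee_pos: [0.5246, 0.1968, 0.1084]
eef_rot: [[0.979, 0.203, 0.004], [0.203, -0.979, -0.004], [0.003, 0.005, -1.0]]
force: [3.1, -9.5, 3.5]
grip_width: 0.0236
finger_force: 30.0
```

{"fn": "jog_arm", "kwargs": {
  "plan": [
    [[0,0,-0.02,0,-1],[0,0,-0.02,0,-1],[0,0,-0.015,0,-1],[0,0,-0.015,0,-1],[0,0,0,0,-1]]
  ]
}}

```text
clock: 7.12
ee_pos: [0.5249, 0.1978, 0.0871]
eef_rot: [[0.98, 0.2, 0.005], [0.2, -0.98, -0.001], [0.004, 0.002, -1.0]]
force: [4.5, -6.4, -3.1]
grip_width: 0.0233
finger_force: 30.0
```

{"fn": "jog_arm", "kwargs": {
  "plan": [
    [[0,0,-0.01,0,-1],[0,0,-0.01,0,-1],[0,0,0,0,-1]]
  ]
}}

```text
clock: 7.37
ee_pos: [0.5233, 0.1988, 0.0804]
eef_rot: [[0.979, 0.202, 0.001], [0.202, -0.979, -0.0], [0.001, 0.0, -1.0]]
force: [1.0, -0.9, 1.5]
grip_width: 0.0236
finger_force: 30.0
```

{"fn": "jog_arm", "kwargs": {
  "plan": [
    [[0,0,-0.007,0,-1],[0,0,-0.007,0,-1],[0,0,0,0,-1]]
  ]
}}

```text
clock: 7.62
ee_pos: [0.5236, 0.1992, 0.0787]
eef_rot: [[0.979, 0.203, 0.003], [0.203, -0.979, 0.0], [0.003, 0.001, -1.0]]
force: [-1.3, -2.5, 15.3]
grip_width: 0.0233
finger_force: 30.0
```

```bash
python3 - <<'E'
from h import *
r=snapshot("side");q=snapshot("scene");s=read_state();print(s["ee_pos"],s["force"])
a=cv2.resize(r[190:300,200:345],(791,600),interpolation=cv2.INTER_CUBIC)
b=cv2.resize(q[170:280,270:370],(545,600),interpolation=cv2.INTER_CUBIC)
cv2.imwrite("pics/s4.png",cv2.resize(np.hstack([a,b]),(800,450))[:,:,::-1])
E
```

```text
[0.52358374 0.1991761  0.07867093] [-1.25581557 -2.84789034 13.63083159]
```

View pics/s4.png

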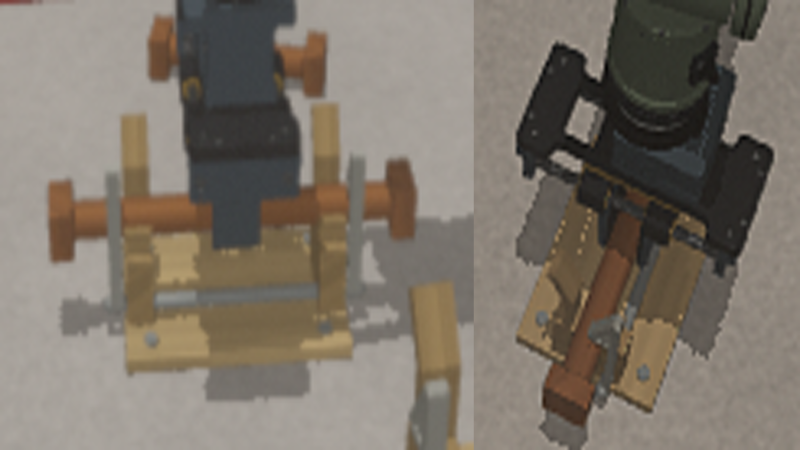

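The side view shows the bar in both forks with the keeper arms at (113,240) and (356,220) inside the end blocks. The scene view shows the nose over the rod at (605,330). The 15 N floor contact at z 0.079 means it is seated, so I release.

{"fn": "jog_arm", "kwargs": {
  "plan": [
    [[0,0,0.005,0,0.3],[0,0,0,0,0.3],[0,0,0,0,0.3],[0,0,0,0,0.3],[0,0,0,0,0.3]]
  ]
}}

```text
clock: 8.13
ee_pos: [0.5223, 0.1992, 0.0774]
eef_rot: [[0.979, 0.202, -0.001], [0.202, -0.979, -0.0], [-0.001, 0.0, -1.0]]
force: [-0.2, 0.3, 0.6]
grip_width: 0.0538
finger_force: 0.0
```

{"fn": "jog_arm", "kwargs": {
  "plan": [
    [[0,0,0,0,0.3],[0,0,0.02,0,0.3],[0,0,0.05,0,0.3],[0,0,0.1,0,0.3],[0,0,0.1,0,0.3]]
  ]
}}

```text
clock: 8.55
ee_pos: [0.5219, 0.1988, 0.1592]
eef_rot: [[0.979, 0.202, -0.003], [0.202, -0.979, -0.001], [-0.003, 0.0, -1.0]]
force: [0.8, 0.4, 0.3]
grip_width: 0.0588
finger_force: 0.0
```

{"fn": "jog_arm", "kwargs": {
  "plan": [
    [[0,0,0.1,0,0.3],[0,0,0.1,0,0.3],[0,0,0.1,0,0.3],[0,0,0,0,0.3],[0,0,0,0,0.3]]
  ]
}}

```text
clock: 8.97
ee_pos: [0.5235, 0.1994, 0.2513]
eef_rot: [[0.979, 0.202, 0.005], [0.202, -0.979, 0.002], [0.005, -0.001, -1.0]]
force: [-0.3, 1.4, -0.0]
grip_width: 0.0597
finger_force: 0.0
```

```bash
python3 - <<'E'
from h import *
r=snapshot("side");q=snapshot("wrist");s=read_state();print(s["ee_pos"],s["force"],s["clock"])
a=cv2.resize(r[190:300,200:345],(791,600),interpolation=cv2.INTER_CUBIC)
b=cv2.resize(q[0:300,130:430],(600,600),interpolation=cv2.INTER_CUBIC)
cv2.imwrite("pics/s5.png",cv2.resize(np.hstack([a,b]),(800,345))[:,:,::-1])
E
```

```text
[0.52204198 0.19883974 0.24826819] [-0.52865729  0.45646743 -0.89833626] 9.0667
```

View pics/s5.png

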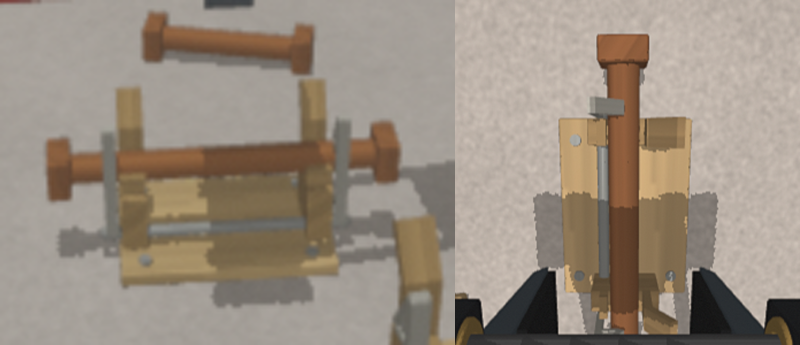

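The bar sits level in both forks, both keeper noses lie over it (wrist view (607,105) and (610,325)), and the short bar hasn't moved. I'm handing in.

```bash
python3 -c "
from workcell import *
print(sign_off())"
```

```text
the job is handed in; nothing more can be done
None
```

The longer bar is seated in both forks of the smaller tan frame with the keeper shut over it. It was released only after pressing home, the spare bar is untouched, and the job was handed in at about 9 s on the robot's clock.

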